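Reload the check weights in reverse order

ROBOT

A 6-joint arm with a two-finger parallel gripper is mounted at the origin on the work surface. World frame = base frame: x ahead of the robot, y to its left, z up, the work surface at z = 0. Lengths are in m, angles in rad, forces in N, time in s.
With the tool pointing down it reaches from about 0.3 to 0.85 m from the base axis. Payload 5.4 kg.
Tool frame: the origin (TCP) lies at the very end of the fingers, on their centre line; the grasp point (between the pads) lies 19 mm behind it; z points along the fingers, y is the line along which they close (so a half turn about z gives the same grasp; the last joint's range is limited). The gripper opens to 85 mm and grips with 20 to 120 N. Pads are 22 mm wide; open, the fingers measure 114 mm over their backs; the gripper's body (76 mm by 85 mm) begins 54 mm behind the grasp point. The pads swing forward as they close: fully open they stand 13 mm farther back than shut.
Start: joints at [0.964, 0.158, 1.597, -0, 1.386, -0.21], TCP at [0.222, 0.53, 0.231] pointing down, gripper open.
Joint ranges: [-2.91, 2.91], [-0.94, 2.29], [0.18, 2.7], [-1.29, 4.43], [0.17, 2.64], [-3, 3]. Speed limits (rad/s): [2.57, 2.57, 3.14, 3.14, 3.14, 3.14].

INTERFACE

Orientations are given as a unit quaternion [x, y, z, w].
In Python, from rig import telemetry, get_image, camera_info, ctrl, look_for, masks_of, landmark_of gives the robot as it stands. The module is installed in compiled form; this text tells all that it offers.
- The arm moves only by the tool apply_moves, never from a script. Its argument "series" is a list of rows, each a list of 2 entries, a list of its own where there are three numbers: the shift along the tool's x, y, z in mm, then the turn about the tool's z in degrees. A call has 1 to 5 rows; each row is the pose to reach, as a shift and turn from the pose commanded when the call began, along the tool's axes at that moment; what a row does not reach only later rows make up. A row lasts 1/8 s, in which the tool goes at most 62.5 mm and 10.7 degrees, less where a joint would pass 70% of its speed; a pose out of reach is approached as far as the arm can. A call with a gripper value outside its range is refused whole. "jaw" is the finger opening in mm, from 0 to 85.4, set as the call begins (left out, the last holds). The fingers move at their own pace and stop on an object; "grip_force" is the grip in N (left out, the last holds). Time passes only in rows, so rows that repeat a pose let the fingers close. It gives the time, the measured TCP pose, the force, the opening and the grip force at its end, in the units of the state.
- telemetry.sense(): the state, without advancing time (a new reading comes with each control period).
- get_image(name): name is "scene" or "top" or "wrist"; returns (picture, depth): 480x640x3 uint8, blue, green, red; 480x640 float32, m along the optical axis (not along the pixel's ray), 0 where there is no reading.
- camera_info(name): a dict with "intrinsics" (3x3 intrinsics, pixels), "D" ([k1, k2, p1, p2, k3] as OpenCV has them; the pictures are not rectified), "position" and "rotation" of the camera in the world. Camera axes: x right, y up, looking along -z (the intrinsics and any distortion apply to the point x, -y, -z); pixel columns grow to the right and rows downward; lengths in m; the calibration is good to about 2 mm. A picture is of the moment at which its call begins: read the wrist's pose just before it. camera_info takes no time and is no camera call; for the wrist camera it gives the pose at the moment of the call.
- ctrl.hand_in(): hands the job in; it is judged then, once.
Trained networks look in the newest picture that a camera, given by its name, has taken for a name from the list of things; names that differ only in an ending like _2 or _b are one class to them, and where a whole thing is asked for, a point or a joint stands for the part that bears it (a point fixed in the world has none). Each returns a list of dicts, best first, with "p" (0 to 1); they miss things now and then, are a little off and sometimes report something else, mostly with a low value. They report only what shows in the picture. A call takes as long as a camera call.
- look_for(camera, label): "xyz" ([x, y, z] in m, in world coordinates, good to about 4 mm: the middle of the surface that is visible of it).
- masks_of(camera, label): "mask" (480x640 bool, what is visible of it).
- landmark_of(camera, label): "xyz" ([x, y, z] in m, in world coordinates, good to about 4 mm: a listed point, or the origin of a listed thing).
The state is a dict: "clock": time; "joints": joint angles; "qvel": joint speeds; "effort": joint torques, N m; "eef_pos": TCP position; "orientation": TCP orientation; "wrist_force": force on the tool from outside, world axes, zero at the start; "moment": the same for the moment, N m; "finger_gap": finger opening in m; "gripper_force": force on a finger pad.
Only numpy, scipy, OpenCV 4.12 (cv2) and the standard library are available. Lean on these libraries where they do the work, as an engineer would, in place of code of your own. Each camera call takes 0.05 s, during which the arm holds its last target. There are 200 camera calls.

TASK

Set up the packing bench's check weights for the return run of the scale check: move all four steel weights from the wooden storage board into the grey rack, one to a compartment, in reverse order, so that the weight that stood nearest the board's post goes into the compartment farthest from the rack's post, the second nearest into the second farthest, and so on along the row. Leave every weight standing upright and flat on the floor of its compartment, and do not tip any of them over on the way.

Things in the scene. Friction and masses are not known exactly. Their poses are not given: they have to be found in the camera images.
- a_mid (a point): Centre (half-way up, on the axis) of the smallest check weight: a loose upright steel cylinder, diameter 24 mm, 52 mm tall in all, with a narrower neck and grip knob (diameter 18 mm) in its top 18 mm; plain cylinder below that. The underside is 26 mm below this point; z points up the axis.
- b_mid (a point): Centre (half-way up, on the axis) of the second smallest check weight: a loose upright steel cylinder, diameter 29 mm, 56 mm tall in all, with a narrower neck and grip knob (diameter 22 mm) in its top 18 mm; plain cylinder below that. The underside is 28 mm below this point; z points up the axis.
- c_mid (a point): Centre (half-way up, on the axis) of the second largest check weight: a loose upright steel cylinder, diameter 34 mm, 60 mm tall in all, with a narrower neck and grip knob (diameter 26 mm) in its top 18 mm; plain cylinder below that. The underside is 30 mm below this point; z points up the axis.
- d_mid (a point): Centre (half-way up, on the axis) of the largest check weight: a loose upright steel cylinder, diameter 40 mm, 64 mm tall in all, with a narrower neck and grip knob (diameter 30 mm) in its top 18 mm; plain cylinder below that. The underside is 32 mm below this point; z points up the axis.
- block_a: Fixed pale wooden block, 62 x 62 x 8 mm, with a round recess 4 mm deep and 28 mm wide, in which the 24 mm wide weight stands at the start. It is fixed on the storage board and stays there. Origin: centre of its underside (6 mm above the table); recess floor 4 mm and top 8 mm above that.
- block_b: Fixed pale wooden block, 62 x 62 x 8 mm, with a round recess 4 mm deep and 33 mm wide, in which the 29 mm wide weight stands at the start. It is fixed on the storage board and stays there. Origin: centre of its underside (6 mm above the table); recess floor 4 mm and top 8 mm above that.
- block_c: Fixed pale wooden block, 62 x 62 x 8 mm, with a round recess 4 mm deep and 38 mm wide, in which the 34 mm wide weight stands at the start. It is fixed on the storage board and stays there. Origin: centre of its underside (6 mm above the table); recess floor 4 mm and top 8 mm above that.
- block_d: Fixed pale wooden block, 62 x 62 x 8 mm, with a round recess 4 mm deep and 44 mm wide, in which the 40 mm wide weight stands at the start. It is fixed on the storage board and stays there. Origin: centre of its underside (6 mm above the table); recess floor 4 mm and top 8 mm above that.
- board: Storage board, fixed: dark wooden board 76 x 310 x 6 mm, carrying the four blocks in a row 66 mm apart, and at one end an upright steel post (16 mm wide, its top 32 mm above the table, on the axis y = +153 mm). Origin: on the table, under the middle of the row of blocks; x lies across the row and y along it, towards the post; z up. Block centres at y = -99, -33, +33 and +99 mm; which weight and block is where changes.
- rack: Rack, fixed: grey plastic block 72 x 276 x 14 mm with four square compartments in a row, each 56 x 56 mm and 4 mm deep (floor 10 mm, rim 14 mm above the table), dark-lined, empty at first; at one end a steel post (16 mm wide, 32 mm high, at y = +155 mm). Origin: on the table, under the middle of the row of compartments; x lies across the row and y along it, towards the post; z up. Compartment centres at y = -99, -33, +33 and +99 mm.

How it is judged:
At the end, for the whole second after the job is handed in: Row reversed: each weight is in the rack compartment as far from the rack's far end as its block is from the board's post end; within 18 mm of the compartment's centre along and across the row, underside within 3 mm of its floor, upright within 0.06 rad, at rest (((y of block_a in the frame of board between -0.119 and -0.079 m and y of a_mid in the frame of rack between 0.081 and 0.117 m) or (y of block_a in the frame of board between -0.053 and -0.013 m and y of a_mid in the frame of rack between 0.015 and 0.051 m) or (y of block_a in the frame of board between 0.013 and 0.053 m and y of a_mid in the frame of rack between -0.051 and -0.015 m) or (y of block_a in the frame of board between 0.079 and 0.119 m and y of a_mid in the frame of rack between -0.117 and -0.081 m)) and x of a_mid in the frame of rack between -0.018 and 0.018 m and z of a_mid in the frame of rack between 0.033 and 0.039 m and angle between each of a_mid, b_mid, c_mid, d_mid's own z axis and vertical below 0.06 rad and linear speed of each of weight_a, weight_b, weight_c, weight_d below 0.02 m/s and ((y of block_b in the frame of board between -0.119 and -0.079 m and y of b_mid in the frame of rack between 0.081 and 0.117 m) or (y of block_b in the frame of board between -0.053 and -0.013 m and y of b_mid in the frame of rack between 0.015 and 0.051 m) or (y of block_b in the frame of board between 0.013 and 0.053 m and y of b_mid in the frame of rack between -0.051 and -0.015 m) or (y of block_b in the frame of board between 0.079 and 0.119 m and y of b_mid in the frame of rack between -0.117 and -0.081 m)) and x of b_mid in the frame of rack between -0.018 and 0.018 m and z of b_mid in the frame of rack between 0.035 and 0.041 m and ((y of block_c in the frame of board between -0.119 and -0.079 m and y of c_mid in the frame of rack between 0.081 and 0.117 m) or (y of block_c in the frame of board between -0.053 and -0.013 m and y of c_mid in the frame of rack between 0.015 and 0.051 m) or (y of block_c in the frame of board between 0.013 and 0.053 m and y of c_mid in the frame of rack between -0.051 and -0.015 m) or (y of block_c in the frame of board between 0.079 and 0.119 m and y of c_mid in the frame of rack between -0.117 and -0.081 m)) and x of c_mid in the frame of rack between -0.018 and 0.018 m and z of c_mid in the frame of rack between 0.037 and 0.043 m and ((y of block_d in the frame of board between -0.119 and -0.079 m and y of d_mid in the frame of rack between 0.081 and 0.117 m) or (y of block_d in the frame of board between -0.053 and -0.013 m and y of d_mid in the frame of rack between 0.015 and 0.051 m) or (y of block_d in the frame of board between 0.013 and 0.053 m and y of d_mid in the frame of rack between -0.051 and -0.015 m) or (y of block_d in the frame of board between 0.079 and 0.119 m and y of d_mid in the frame of rack between -0.117 and -0.081 m)) and x of d_mid in the frame of rack between -0.018 and 0.018 m and z of d_mid in the frame of rack between 0.039 and 0.045 m); the robot touches nothing.
It fails at once if a weight is tipped over (more than 0.7 rad) (angle between any of a_mid, b_mid, c_mid, d_mid's own z axis and vertical above 0.7 rad).
It also fails if it takes over 88 s, if anything falls off the work surface, if the arm or the gripper's body presses on something with over 40 N, if the wrist force passes 120 N, or if a joint passes its speed limit or range.

## Working session

There is one attempt and no reset: what is moved stays moved. The work goes in short steps, Python scripts to look and compute and a tool call to move; the robot and the scene stay as the last step left them, time stands still between calls to the robot, and variables do not carry over. Pictures are saved under pics/ and viewed, at most 14 in all, crops included, and the job is handed in when it is done.

Besides the shell and the picture viewer there is one more tool, called after "Call:" by a JSON object that holds its "fn" and its "kwargs". apply_moves: Moves the arm, as the interface text tells. Its arguments: {"type":"object","properties":{"series":{"type":"array","items":{"type":"array"}},"jaw":{"type":"number"},"grip_force":{"type":"number"}},"required":["series"]}

```bash
mkdir -p pics; cat > h.py <<'E'
import numpy as np, cv2
from rig import *
from scipy.spatial.transform import Rotation as R
def snap(n,f):
    p,d=get_image(n); cv2.imwrite('pics/'+f,p); return p,d
def state():
    s=telemetry.sense(); print('t',s['clock'],'tcp',np.round(s['eef_pos'],4),'gap',s['finger_gap'],'q',np.round(s['orientation'],4)); return s
def unproj(n,uv,d):
    c=camera_info(n);K=np.array(c['intrinsics']);D=np.array(c['D'])
    q=cv2.undistortPoints(np.array(uv,float).reshape(-1,1,2),K,D).reshape(-1,2)
    d=np.array(d,float).reshape(-1,1); P=np.hstack([q*d,d])*[1,-1,-1]
    r=np.array(c['rotation']); r=r if r.shape==(3,3) else R.from_quat(r).as_matrix()
    return P@r.T+np.array(c['position'])
E
python3 - <<'E'
from h import *
s=state(); print(R.from_quat(s['orientation']).as_matrix().round(3))
a,_=snap('scene','s0.png'); 
for n in ['a_mid','b_mid','c_mid','d_mid','board','rack']:
    print('scene',n,[(np.round(o['xyz'],4),round(o['p'],2)) for o in landmark_of('scene',n)][:3])
b,_=snap('top','t0.png')
for n in ['a_mid','b_mid','c_mid','d_mid','block_a','block_b','block_c','block_d','board','rack']:
    print('top',n,[(np.round(o['xyz'],4),round(o['p'],2)) for o in landmark_of('top',n)][:5])
print(telemetry.sense()['clock'])
E
```

```text
t 0.0 tcp [0.2219 0.5298 0.2303] gap 0.08507882621379456 q [ 1.971e-01  9.804e-01 -9.000e-04 -4.000e-04]
[[-0.922  0.386 -0.001]
 [ 0.386  0.922 -0.002]
 [ 0.    -0.002 -1.   ]]
scene a_mid [(array([ 0.6306, -0.036 ,  0.0387]), 0.64)]
scene b_mid [(array([0.634 , 0.0263, 0.0376]), 0.93)]
scene c_mid [(array([0.6377, 0.0905, 0.0447]), 0.84)]
scene d_mid [(array([ 0.6292, -0.1077,  0.0426]), 0.62), (array([ 0.6257, -0.1088,  0.0065]), 0.27)]
scene board [(array([ 0.6286, -0.0366,  0.0351]), 0.43)]
scene rack [(array([ 0.4757,  0.0535, -0.    ]), 0.81)]
top a_mid [(array([ 0.6272, -0.0429,  0.0306]), 0.72), (array([0.6406, 0.0935, 0.0037]), 0.44), (array([ 0.627 , -0.1076,  0.0059]), 0.28)]
top b_mid [(array([0.6377, 0.0267, 0.0364]), 0.6)]
top c_mid [(array([0.6358, 0.0952, 0.0393]), 0.76)]
top d_mid [(array([ 0.628 , -0.1029,  0.0428]), 0.56), (array([0.6339, 0.027 , 0.0358]), 0.35)]
top block_a [(array([0.6331, 0.0247, 0.0048]), 0.97), (array([0.6384, 0.0894, 0.005 ]), 0.68), (array([ 0.6311, -0.0399,  0.0032]), 0.67), (array([ 0.6242, -0.1045,  0.0068]), 0.66)]
top block_b [(array([0.6331, 0.0247, 0.0048]), 0.97), (array([0.6384, 0.0894, 0.005 ]), 0.68), (array([ 0.6311, -0.0399,  0.0032]), 0.67), (array([ 0.6242, -0.1045,  0.0068]), 0.66)]
top block_c [(array([0.6331, 0.0247, 0.0048]), 0.97), (array([0.6384, 0.0894, 0.005 ]), 0.68), (array([ 0.6311, -0.0399,  0.0032]), 0.67), (array([ 0.6242, -0.1045,  0.0068]), 0.66)]
top block_d [(array([0.6331, 0.0247, 0.0048]), 0.97), (array([0.6384, 0.0894, 0.005 ]), 0.68), (array([ 0.6311, -0.0399,  0.0032]), 0.67), (array([ 0.6242, -0.1045,  0.0068]), 0.66)]
top board [(array([ 0.634 , -0.004 ,  0.0029]), 0.62), (array([ 0.4736,  0.049 , -0.0017]), 0.53)]
top rack [(array([0.4747, 0.0533, 0.0016]), 0.93)]
0.9
```

View pics/t0.png

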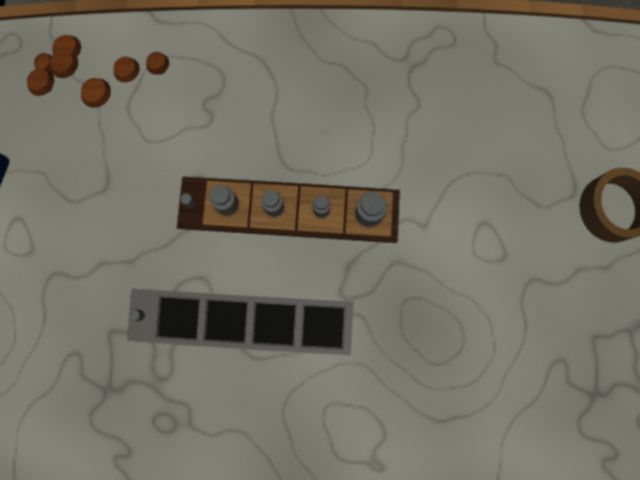

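View pics/s0.png

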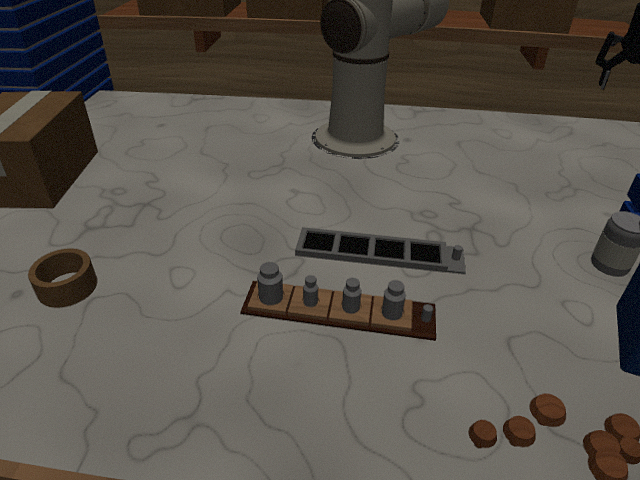

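The board runs c, b, a, d from its post (top picture, weights at columns 223, 272, 321, 371 and post at 186). The rack is empty with its post at (137,315), on the same +y side. Next I'll fit both rows from depth.

```bash
cat >> h.py <<'E'
def at_z(n,uv,z):
    a=unproj(n,uv,np.ones(len(uv)));c=np.array(camera_info(n)['position']);v=a-c
    return c+v*((z-c[2])/v[:,2])[:,None]
E
python3 - <<'E'
from h import *
p,d=get_image('top')
vv,uu=np.mgrid[0:480,0:640]; uv=np.stack([uu.ravel(),vv.ravel()],1)
P=unproj('top',uv,d.ravel()).reshape(480,640,3)
# compartments: dark
m=((p.max(2)<45)&(vv>280)&(vv<365)&(uu>140)&(uu<360)).astype(np.uint8)
n,l,st,ce=cv2.connectedComponentsWithStats(m)
cs=[]
for i in range(1,n):
    if st[i,4]>500:
        c=cv2.findContours((l==i).astype(np.uint8),0,2)[0][0]; r=cv2.minAreaRect(c); cs.append(r[0]); print(r)
C=at_z('top',cs,.012); C=C[np.argsort(C[:,1])]; print('comp',C.round(4))
print('rack c',C.mean(0),'yaw dx/dy',np.polyfit(C[:,1],C[:,0],1))
# weights: top points
Z=P[...,2]
for k,h in zip('abcd',[.062,.066,.070,.074]):
    lm=landmark_of('top',k+'_mid')[0]['xyz']
    s=(np.hypot(P[...,0]-lm[0],P[...,1]-lm[1])<.028)&(Z>h-.006)
    q=P[s]; print(k,s.sum(),((q.min(0)+q.max(0))/2).round(4) if len(q) else None,np.median(q[:,2]), np.ptp(q,0))
w=unproj('top',[[223,260],[272,260]],[d[260,223],d[260,272]]);print('table z',w)
E
```

```text
((177.84010314941406, 317.73858642578125), (38.544654846191406, 39.25712585449219), 4.085616588592529)
((225.52212524414062, 320.66815185546875), (39.04665756225586, 39.31272888183594), 3.8140745162963867)
((273.6902770996094, 323.6460266113281), (39.246212005615234, 39.246212005615234), 3.814074993133545)
((322.5341796875, 326.4019470214844), (39.27878189086914, 39.25025939941406), 3.2704882621765137)
comp [[ 0.4714 -0.0435  0.012 ]
 [ 0.4741  0.0225  0.012 ]
 [ 0.4769  0.0881  0.012 ]
 [ 0.4795  0.1541  0.012 ]]
rack c [0.47546853 0.05529754 0.012     ] yaw dx/dy [0.04091686 0.47320593]
a 148 [ 0.6316 -0.0396  0.0613] 0.06235507793046585 [0.01783978 0.01566488 0.00960268]
b 222 [0.6351 0.0265 0.0651] 0.06623209107274375 [0.02089365 0.02104906 0.00908234]
c 288 [0.6387 0.0919 0.0687] 0.07038684206512874 [0.02438873 0.02398473 0.00925509]
d 436 [ 0.6277 -0.1055  0.0728] 0.07407963531460637 [0.02921793 0.02918473 0.0090272 ]
table z [[ 5.60833527e-01  9.61420896e-02  2.30560842e-03]
 [ 5.62071594e-01  2.79769018e-02 -5.04026971e-04]]
```

Call:
{"fn": "apply_moves", "kwargs": {"series": [[[-55,-24,10],10],[[-110,-48,20],20],[[-165,-72,30],30],[[-220,-97,40],40],[[-277,-121,50],50]], "jaw": 70, "grip_force": 60}}

```text
clock: 1.78
eef_pos: [0.432, 0.3103, 0.1813]
orientation: [0.595, 0.804, 0.0, 0.0]
wrist_force: [-0.4, -0.0, 0.9]
finger_gap: 0.0699
gripper_force: 0.0
```

Call:
{"fn": "apply_moves", "kwargs": {"series": [[[-55,27,10],7],[[-110,54,20],14],[[-165,81,30],20.3],[[-220,108,40],20.3],[[-271.3,133.6,50],20.3]]}}

```text
clock: 2.4
eef_pos: [0.6404, 0.0905, 0.1311]
orientation: [0.726, 0.688, 0.0, 0.0]
wrist_force: [1.2, 0.4, 0.6]
finger_gap: 0.07
gripper_force: 0.0
```

```bash
cat >> h.py <<'E'
def go(x,y):
    s=state();M=R.from_quat(s['orientation']).as_matrix();d=M.T@(np.array([x,y,s['eef_pos'][2]])-s['eef_pos'])*1e3
    print('heading',np.degrees(np.arctan2(M[1,1],M[0,1])).round(2),'shift',d.round(1))
E
python3 - <<'E'
from h import *
go(.6387,.0919)
p,d=snap('wrist','w1.png')
vv,uu=np.mgrid[0:480,0:640]
P=unproj('wrist',np.stack([uu.ravel(),vv.ravel()],1),d.ravel()).reshape(480,640,3)
s=(np.hypot(P[...,0]-.6387,P[...,1]-.0919)<.03)&(abs(P[...,2]-.070)<.004)&(d>0)
q=P[s];print(s.sum(),((q.min(0)+q.max(0))/2).round(4) if len(q) else '',np.ptp(q,0) if len(q) else '')
print(landmark_of('wrist','c_mid')[:2])
E
```

```text
t 2.4 tcp [0.6404 0.0905 0.1311] gap 0.06995434098870258 q [7.258e-01 6.879e-01 2.000e-04 2.000e-04]
heading -3.07 shift [ 1.3 -1.7 -0. ]
1471 [0.6409 0.0859 0.0684] [0.02452816 0.02503868 0.00463889]
[{'xyz': [0.635, 0.0913, 0.0418], 'p': 0.59}]
```

View pics/w1.png

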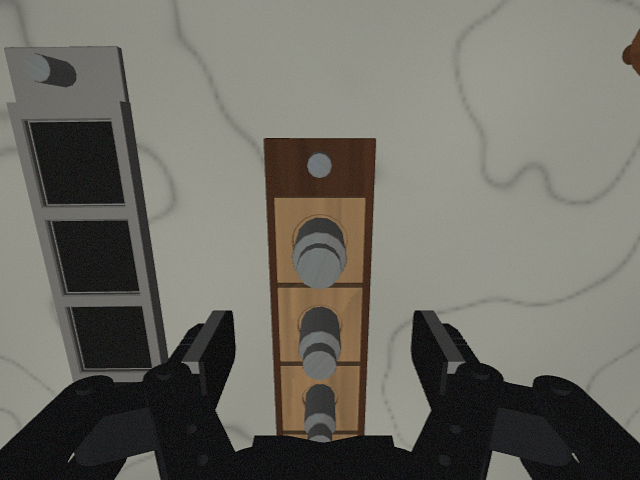

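The picture shows weight c at about (319,265), in line with the fingers (midway at column about 323). The arm was still settling, so I'll measure once more at rest.

```bash
cat >> h.py <<'E'
H=dict(a=.062,b=.066,c=.070,d=.074)
def wtop(k,x,y,cam='wrist'):
    p,d=get_image(cam); vv,uu=np.mgrid[0:480,0:640]
    P=unproj(cam,np.stack([uu.ravel(),vv.ravel()],1),d.ravel()).reshape(480,640,3)
    s=(np.hypot(P[...,0]-x,P[...,1]-y)<.028)&(P[...,2]>H[k]-.003)&(P[...,2]<H[k]+.006)&(d>0)
    q=P[s];r=(q.min(0)+q.max(0))/2 if len(q) else None
    print(k,s.sum(),r,np.median(q[:,2]) if len(q) else '',np.ptp(q,0) if len(q) else ''); return r
E
python3 - <<'E'
from h import *
go(.6387,.0919); wtop('c',.6387,.0919); wtop('b',.635,.0265); go(.6387,.0919)
E
```

```text
t 2.5 tcp [0.6413 0.0874 0.1297] gap 0.06982132570428715 q [ 7.274e-01  6.862e-01 -6.000e-04  5.000e-04]
heading -3.34 shift [ 4.4 -2.9 -0. ]
c 1533 [0.63584678 0.09437353 0.06992578] 0.07072685252201166 [0.02466476 0.02514392 0.00566162]
b 873 [0.63337997 0.02797145 0.0657813 ] 0.06671767390452252 [0.02127841 0.02217174 0.00549582]
t 2.6 tcp [0.639  0.0915 0.1307] gap 0.07015437979092466 q [ 7.262e-01  6.875e-01 -3.000e-04 -6.000e-04]
heading -3.14 shift [ 0.4 -0.3  0. ]
```

Call:
{"fn": "apply_moves", "kwargs": {"series": [[[0,0,40],0],[[0,0,75],0],[[0,0,100],0],[[0,0,112],0],[[0,0,112],0]]}}

```text
clock: 3.22
eef_pos: [0.6382, 0.0932, 0.0192]
orientation: [0.725, 0.689, -0.0, -0.0]
wrist_force: [-0.5, -0.6, 1.3]
finger_gap: 0.0699
gripper_force: 0.0
```

```bash
python3 - <<'E'
from h import *
go(.6387,.0919); snap('wrist','w2.png'); go(.6387,.0919)
E
```

```text
t 3.225 tcp [0.6382 0.0932 0.0192] gap 0.06993289572390975 q [ 7.252e-01  6.885e-01 -3.000e-04 -4.000e-04]
heading -2.97 shift [-1.3  0.5 -0. ]
t 3.275 tcp [0.6392 0.093  0.0203] gap 0.07015060951213761 q [7.253e-01 6.884e-01 4.000e-04 4.000e-04]
heading -2.99 shift [-1.1 -0.5 -0. ]
```

View pics/w2.png

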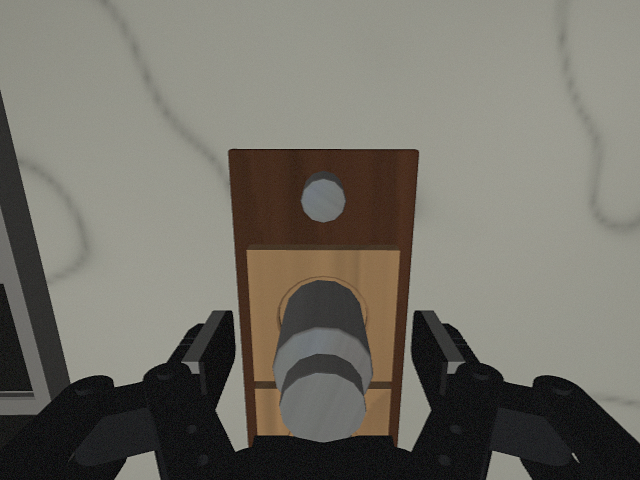

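Weight c sits centrally between the pads (column 322; pads at 233 and 413), so I'll close.

Call:
{"fn": "apply_moves", "kwargs": {"series": [[[0,0,0],0],[[0,0,0],0],[[0,0,0],0],[[0,0,0],0]], "jaw": 20, "grip_force": 60}}

```text
clock: 3.78
eef_pos: [0.6398, 0.0924, 0.0207]
orientation: [0.726, 0.688, 0.001, 0.001]
wrist_force: [-1.5, -0.0, 6.5]
finger_gap: 0.0323
gripper_force: 60.6
```

Call:
{"fn": "apply_moves", "kwargs": {"series": [[[0,0,-10],0],[[0,0,-35],0],[[0,0,-65],0],[[0,0,-85],0],[[0,0,-85],0]]}}

```text
clock: 4.4
eef_pos: [0.6401, 0.0923, 0.1061]
orientation: [0.726, 0.688, 0.001, 0.001]
wrist_force: [0.4, -0.6, -5.0]
finger_gap: 0.0325
gripper_force: 60.3
```

```bash
python3 - <<'E'
from h import *
go(.4714,-.0435); snap('wrist','w3.png')
E
```

```text
t 4.4 tcp [0.6401 0.0923 0.1061] gap 0.03245031905663351 q [0.7256 0.6881 0.0012 0.0013]
heading -3.04 shift [-144.5 -161.3   -0.6]
```

View pics/w3.png

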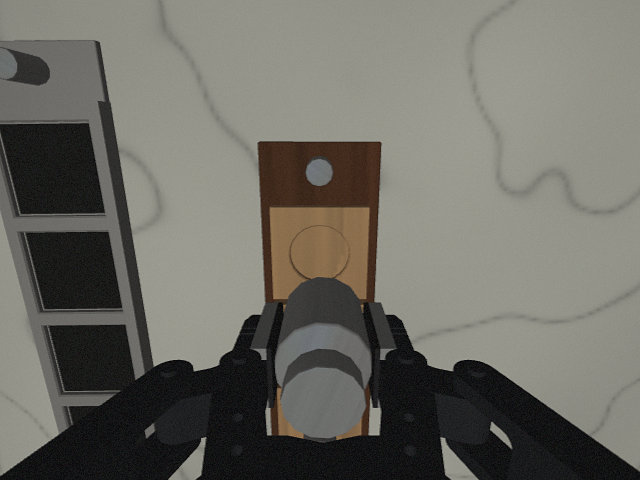

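Weight c is held upright between the pads, with its recess empty at (320,252).

Call:
{"fn": "apply_moves", "kwargs": {"series": [[[-25,-30,0],0],[[-65,-70,0],0],[[-105,-115,0],0],[[-135,-150,0],0],[[-144,-160,0],0]]}}

```text
clock: 5.08
eef_pos: [0.4683, -0.0435, 0.1024]
orientation: [0.726, 0.687, -0.001, -0.002]
wrist_force: [-0.6, 0.5, -5.0]
finger_gap: 0.0323
gripper_force: 60.9
```

Call:
{"fn": "apply_moves", "kwargs": {"series": [[[0,0,30],0],[[0,0,60],0],[[0,0,75],0],[[0,0,82],0],[[0,0,82],0]]}}

```text
clock: 5.7
eef_pos: [0.4718, -0.0429, 0.0224]
orientation: [0.725, 0.688, 0.0, -0.0]
wrist_force: [-0.4, 0.4, -4.3]
finger_gap: 0.0322
gripper_force: 60.9
```

```bash
python3 - <<'E'
from h import *
go(.4714,-.0435); print(telemetry.sense()['wrist_force']); snap('scene','s1.png');go(.4714,-.0435)
cv2.imwrite('pics/s1c.png',cv2.resize(cv2.imread('pics/s1.png')[180:360,200:480],(800,514)))
E
```

```text
t 5.7 tcp [ 0.4718 -0.0429  0.0224] gap 0.03224027449924865 q [ 0.7255  0.6882  0.     -0.    ]
heading -3.02 shift [-0.6 -0.4 -0. ]
[-0.4146787   0.41193199 -4.2767046 ]
t 5.75 tcp [ 0.4723 -0.0431  0.0229] gap 0.03222875252037232 q [7.255e-01 6.882e-01 3.000e-04 5.000e-04]
heading -3.02 shift [-0.4 -0.9 -0. ]
```

View pics/s1c.png

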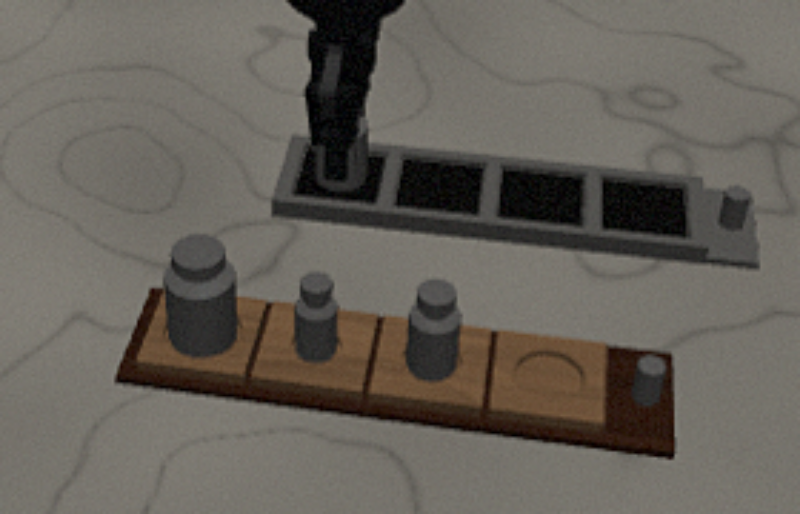

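Weight c is inside the farthest compartment at about (340,170) in the crop, not quite touching the floor (force still −4.3 N). I'll lower it to contact and release.

Call:
{"fn": "apply_moves", "kwargs": {"series": [[[0,0,1.5],0],[[0,0,3],0],[[0,0,3],0],[[0,0,3],0]]}}

```text
clock: 6.25
eef_pos: [0.4724, -0.0433, 0.0207]
orientation: [0.726, 0.688, 0.0, 0.001]
wrist_force: [-4.5, 1.7, 5.9]
finger_gap: 0.0327
gripper_force: 62.1
```

Call:
{"fn": "apply_moves", "kwargs": {"series": [[[0,0,0],0],[[0,0,0],0],[[0,0,0],0],[[0,0,0],0]], "jaw": 66}}

```text
clock: 6.75
eef_pos: [0.4716, -0.043, 0.0193]
orientation: [0.726, 0.688, 0.0, 0.0]
wrist_force: [0.8, -0.4, 0.0]
finger_gap: 0.0659
gripper_force: 0.0
```

Call:
{"fn": "apply_moves", "kwargs": {"series": [[[0,0,-15],0],[[0,0,-45],0],[[0,0,-85],0],[[0,0,-112],0],[[0,0,-112],0]]}}

```text
clock: 7.38
eef_pos: [0.4737, -0.0437, 0.1346]
orientation: [0.726, 0.688, 0.001, 0.003]
wrist_force: [0.9, -1.0, -0.1]
finger_gap: 0.066
gripper_force: 0.0
```

Call:
{"fn": "apply_moves", "kwargs": {"series": [[[20,45,0],0],[[45,95,0],0],[[70,145,0],0],[[78.5,160,0],0],[[78.5,160,0],0]]}}

```text
clock: 8.0
eef_pos: [0.6353, 0.0275, 0.1298]
orientation: [0.725, 0.689, -0.001, -0.001]
wrist_force: [-0.1, 0.3, -0.8]
finger_gap: 0.0659
gripper_force: 0.0
```

Call:
{"fn": "apply_moves", "kwargs": {"series": [[[0,0,40],0],[[0,0,75],0],[[0,0,100],0],[[0,0,112],0],[[0,0,112],0]]}}

```text
clock: 8.62
eef_pos: [0.6343, 0.0267, 0.0187]
orientation: [0.726, 0.688, -0.001, -0.001]
wrist_force: [-0.2, 0.7, 0.3]
finger_gap: 0.0656
gripper_force: 0.0
```

Call:
{"fn": "apply_moves", "kwargs": {"series": [[[0,0,0],0],[[0,0,0],0],[[0,0,0],0],[[0,0,0],0],[[0,0,0],0]], "jaw": 18}}

```text
clock: 9.25
eef_pos: [0.6365, 0.0268, 0.0209]
orientation: [0.726, 0.688, 0.001, 0.001]
wrist_force: [-0.7, 0.6, 5.5]
finger_gap: 0.027
gripper_force: 59.9
```

Call:
{"fn": "apply_moves", "kwargs": {"series": [[[0,0,-10],0],[[0,0,-35],0],[[0,0,-65],0],[[0,0,-85],0],[[0,0,-85],0]]}}

```text
clock: 9.88
eef_pos: [0.6367, 0.0268, 0.1062]
orientation: [0.726, 0.688, 0.001, 0.001]
wrist_force: [0.4, 0.6, -2.5]
finger_gap: 0.0274
gripper_force: 59.5
```

```bash
python3 - <<'E'
from h import *
go(.4741,.0225); snap('wrist','w4.png')
E
```

```text
t 9.875 tcp [0.6367 0.0268 0.1062] gap 0.027442655665257772 q [0.7256 0.6881 0.0011 0.0014]
heading -3.03 shift [ -12.9 -162.2   -0.6]
```

View pics/w4.png

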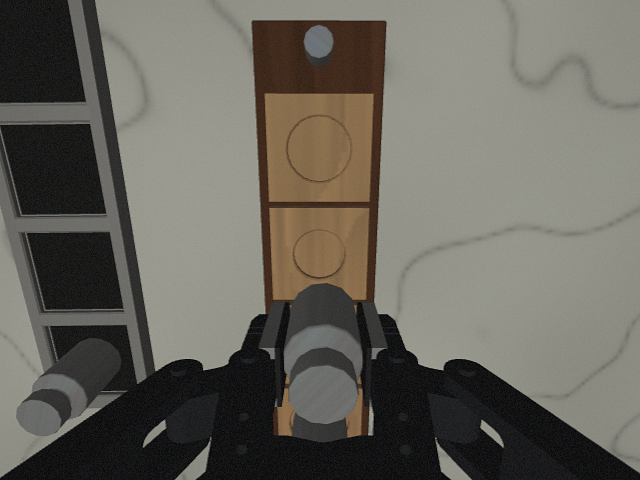

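Weight b is held upright at (325,340), and c stands in its compartment at lower left (80,370).

Call:
{"fn": "apply_moves", "kwargs": {"series": [[[-3,-40,0],0],[[-6,-85,0],0],[[-9,-130,0],0],[[-12.4,-160.5,0],0],[[-12.4,-160.5,0],0]]}}

```text
clock: 10.55
eef_pos: [0.4711, 0.0236, 0.1021]
orientation: [0.726, 0.688, -0.001, -0.002]
wrist_force: [0.3, 0.2, -3.1]
finger_gap: 0.0272
gripper_force: 60.0
```

Call:
{"fn": "apply_moves", "kwargs": {"series": [[[0,0,35],0],[[0,0,65],0],[[0,0,79],0],[[0,0,83],0],[[0,0,85],0]]}}

```text
clock: 11.18
eef_pos: [0.474, 0.0232, 0.0209]
orientation: [0.725, 0.688, -0.001, -0.002]
wrist_force: [-14.5, 1.5, 26.0]
finger_gap: 0.0277
gripper_force: 63.2
```

Call:
{"fn": "apply_moves", "kwargs": {"series": [[[0,0,0],0],[[0,0,0],0],[[0,0,0],0]]}}

```text
clock: 11.55
eef_pos: [0.4755, 0.023, 0.0209]
orientation: [0.725, 0.688, 0.0, 0.0]
wrist_force: [-4.8, 1.1, 6.6]
finger_gap: 0.0269
gripper_force: 61.1
```

Call:
{"fn": "apply_moves", "kwargs": {"series": [[[0,0,0],0],[[0,0,0],0],[[0,0,0],0],[[0,0,0],0]], "jaw": 66}}

```text
clock: 12.05
eef_pos: [0.4747, 0.023, 0.0194]
orientation: [0.726, 0.688, 0.0, 0.0]
wrist_force: [0.3, -0.4, 0.2]
finger_gap: 0.0664
gripper_force: 0.0
```

Call:
{"fn": "apply_moves", "kwargs": {"series": [[[0,0,-15],0],[[0,0,-45],0],[[0,0,-85],0],[[0,0,-112],0],[[0,0,-112],0]]}}

```text
clock: 12.68
eef_pos: [0.4767, 0.0226, 0.1346]
orientation: [0.726, 0.688, 0.002, 0.003]
wrist_force: [-0.2, -0.2, 0.1]
finger_gap: 0.0661
gripper_force: 0.0
```

Call:
{"fn": "apply_moves", "kwargs": {"series": [[[-15,45,0],0],[[-30,95,0],0],[[-45,145,0],0],[[-53.8,160.5,0],0],[[-53.8,160.5,0],0]]}}

```text
clock: 13.3
eef_pos: [0.6318, -0.0397, 0.1299]
orientation: [0.726, 0.688, -0.001, -0.001]
wrist_force: [-0.7, 1.0, 0.6]
finger_gap: 0.0661
gripper_force: 0.0
```

Call:
{"fn": "apply_moves", "kwargs": {"series": [[[0,0,40],0],[[0,0,75],0],[[0,0,100],0],[[0,0,112.5],0],[[0,0,112.5],0]]}}

```text
clock: 13.92
eef_pos: [0.6308, -0.0386, 0.0181]
orientation: [0.725, 0.688, -0.001, -0.001]
wrist_force: [0.1, 0.3, 0.3]
finger_gap: 0.0661
gripper_force: 0.0
```

Call:
{"fn": "apply_moves", "kwargs": {"series": [[[0,0,0],0],[[0,0,0],0],[[0,0,0],0],[[0,0,0],0],[[0,0,0],0]], "jaw": 13}}

```text
clock: 14.55
eef_pos: [0.6329, -0.0394, 0.0203]
orientation: [0.726, 0.688, 0.001, 0.001]
wrist_force: [-1.7, -0.0, 5.1]
finger_gap: 0.0222
gripper_force: 59.3
```

```bash
python3 - <<'E'
from h import *
go(.6316,-.0396); snap('wrist','w5.png')
E
```

```text
t 14.55 tcp [ 0.6329 -0.0394  0.0203] gap 0.022174178140612445 q [7.256e-01 6.881e-01 5.000e-04 9.000e-04]
heading -3.03 shift [-0.2 -1.3 -0. ]
```

View pics/w5.png

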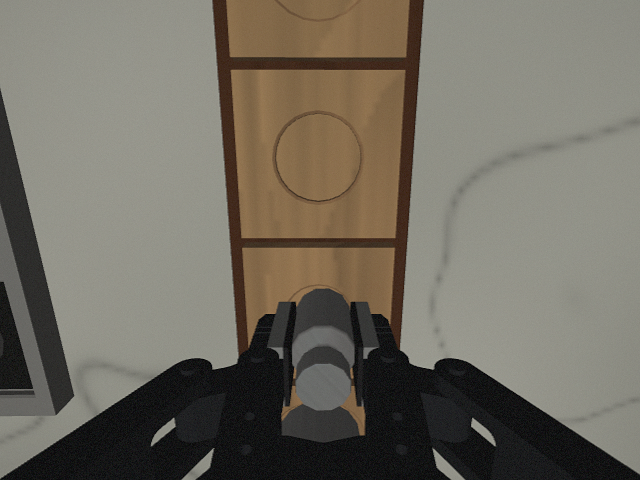

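Weight a is gripped straight at (323,330).

Call:
{"fn": "apply_moves", "kwargs": {"series": [[[0,0,-10],0],[[0,0,-35],0],[[0,0,-65],0],[[0,0,-85],0],[[0,0,-85],0]]}}

```text
clock: 15.22
eef_pos: [0.6332, -0.0395, 0.1058]
orientation: [0.726, 0.688, 0.001, 0.002]
wrist_force: [0.9, 0.3, -2.4]
finger_gap: 0.0218
gripper_force: 58.9
```

Call:
{"fn": "apply_moves", "kwargs": {"series": [[[30,-35,0],0],[[65,-75,0],0],[[95,-120,0],0],[[115,-155,0],0],[[119.4,-161,0],0]]}}

```text
clock: 15.85
eef_pos: [0.4741, 0.0899, 0.1019]
orientation: [0.725, 0.689, -0.001, -0.002]
wrist_force: [0.2, -0.2, -2.9]
finger_gap: 0.0217
gripper_force: 59.3
```

Call:
{"fn": "apply_moves", "kwargs": {"series": [[[0,0,35],0],[[0,0,65],0],[[0,0,79],0],[[0,0,83],0],[[0,0,85],0]]}}

```text
clock: 16.48
eef_pos: [0.4774, 0.0883, 0.0202]
orientation: [0.726, 0.688, -0.001, -0.001]
wrist_force: [-11.9, -1.0, 22.0]
finger_gap: 0.0217
gripper_force: 61.9
```

Call:
{"fn": "apply_moves", "kwargs": {"series": [[[0,0,0],0],[[0,0,0],0],[[0,0,0],0]]}}

```text
clock: 16.85
eef_pos: [0.4786, 0.0884, 0.0203]
orientation: [0.726, 0.688, 0.001, 0.001]
wrist_force: [-4.1, 0.2, 5.8]
finger_gap: 0.0219
gripper_force: 60.1
```

```bash
python3 - <<'E'
from h import *
go(.4769,.0881); snap('wrist','w6.png')
E
```

```text
t 16.85 tcp [0.4786 0.0884 0.0203] gap 0.02185063146192791 q [7.256e-01 6.881e-01 5.000e-04 7.000e-04]
heading -3.04 shift [-0.4 -1.7 -0. ]
```

View pics/w6.png

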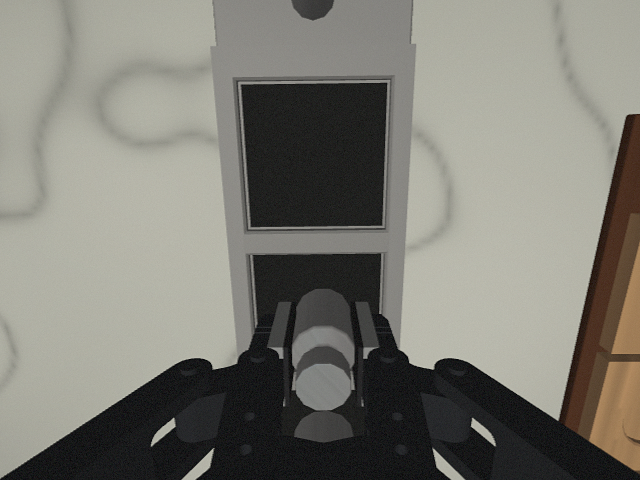

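Weight a stands in the second compartment from the post, centred (323 against compartment middle 317). Release it and fetch d.

Call:
{"fn": "apply_moves", "kwargs": {"series": [[[0,0,0],0],[[0,0,0],0],[[0,0,0],0],[[0,0,0],0]], "jaw": 70}}

```text
clock: 17.4
eef_pos: [0.4776, 0.0886, 0.0188]
orientation: [0.726, 0.688, 0.0, 0.0]
wrist_force: [-1.6, -0.7, -0.2]
finger_gap: 0.07
gripper_force: 0.0
```

Call:
{"fn": "apply_moves", "kwargs": {"series": [[[0,0,-15],0],[[0,0,-45],0],[[0,0,-85],0],[[0,0,-112.5],0],[[0,0,-112.5],0]]}}

```text
clock: 18.02
eef_pos: [0.4798, 0.0885, 0.1347]
orientation: [0.726, 0.688, 0.002, 0.003]
wrist_force: [-0.4, -0.0, -0.0]
finger_gap: 0.0704
gripper_force: 0.0
```

Call:
{"fn": "apply_moves", "kwargs": {"series": [[[-40,40,0],0],[[-85,80,0],0],[[-130,120,0],0],[[-170,150,0],0],[[-185.4,160.7,0],0]]}}

```text
clock: 18.65
eef_pos: [0.6286, -0.1076, 0.1299]
orientation: [0.726, 0.687, -0.0, -0.001]
wrist_force: [0.5, -0.3, 0.8]
finger_gap: 0.07
gripper_force: 0.0
```

Call:
{"fn": "apply_moves", "kwargs": {"series": [[[0,0,40],0],[[0,0,75],0],[[0,0,100],0],[[0,0,112],0],[[0,0,112],0]]}}

```text
clock: 19.27
eef_pos: [0.6273, -0.1047, 0.0182]
orientation: [0.726, 0.688, -0.001, -0.001]
wrist_force: [0.4, -0.3, -0.4]
finger_gap: 0.0701
gripper_force: 0.0
```

Call:
{"fn": "apply_moves", "kwargs": {"series": [[[0,0,0],0],[[0,0,0],0],[[0,0,0],0],[[0,0,0],0],[[0,0,0],0]], "jaw": 28, "grip_force": 70}}

```text
clock: 19.9
eef_pos: [0.6292, -0.1055, 0.0212]
orientation: [0.726, 0.688, 0.0, 0.001]
wrist_force: [-1.4, 0.2, 6.0]
finger_gap: 0.0384
gripper_force: 71.1
```

```bash
python3 - <<'E'
from h import *
go(.6277,-.1055); snap('wrist','w7.png')
E
```

```text
t 19.9 tcp [ 0.6292 -0.1055  0.0212] gap 0.038437372865261756 q [7.255e-01 6.882e-01 5.000e-04 1.100e-03]
heading -3.03 shift [-0.1 -1.5 -0. ]
```

View pics/w7.png

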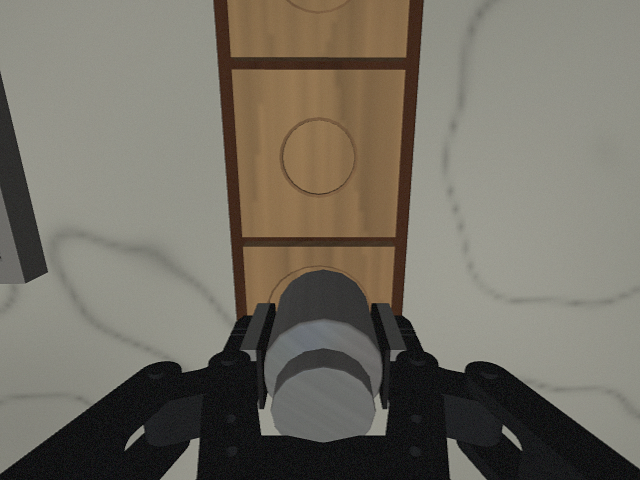

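Weight d is gripped straight at (323,350); the fourth weight goes to the compartment at the post.

Call:
{"fn": "apply_moves", "kwargs": {"series": [[[0,0,-10],0],[[0,0,-35],0],[[0,0,-65],0],[[0,0,-85],0],[[0,0,-85],0]]}}

```text
clock: 20.58
eef_pos: [0.6293, -0.1054, 0.1061]
orientation: [0.726, 0.688, 0.001, 0.002]
wrist_force: [0.6, 0.3, -4.4]
finger_gap: 0.0386
gripper_force: 71.3
```

Call:
{"fn": "apply_moves", "kwargs": {"series": [[[25,-20,0],0],[[60,-50,0],0],[[100,-80,0],0],[[140,-105,0],0],[[170,-125,0],0]]}}

```text
clock: 21.2
eef_pos: [0.5099, 0.073, 0.1025]
orientation: [0.725, 0.688, -0.001, -0.001]
wrist_force: [0.5, 0.0, -4.4]
finger_gap: 0.0385
gripper_force: 71.6
```

Call:
{"fn": "apply_moves", "kwargs": {"series": [[[35,-15,0],0],[[65,-30,0],0],[[81.4,-36.6,0],0],[[81.4,-36.6,0],0],[[81.4,-36.6,0],0]]}}

```text
clock: 21.82
eef_pos: [0.4805, 0.1538, 0.1041]
orientation: [0.726, 0.688, -0.0, 0.0]
wrist_force: [-0.1, 0.4, -4.8]
finger_gap: 0.0385
gripper_force: 71.6
```

Call:
{"fn": "apply_moves", "kwargs": {"series": [[[0,0,35],0],[[0,0,65],0],[[0,0,79],0],[[0,0,83],0],[[0,0,85],0]]}}

```text
clock: 22.45
eef_pos: [0.4803, 0.154, 0.0211]
orientation: [0.726, 0.688, -0.001, -0.0]
wrist_force: [-10.8, -3.0, 17.2]
finger_gap: 0.0385
gripper_force: 73.8
```

Call:
{"fn": "apply_moves", "kwargs": {"series": [[[0,0,0],0],[[0,0,0],0],[[0,0,0],0]]}}

```text
clock: 22.82
eef_pos: [0.4814, 0.1543, 0.0211]
orientation: [0.726, 0.688, 0.001, 0.001]
wrist_force: [-5.2, -2.1, 7.1]
finger_gap: 0.0384
gripper_force: 72.7
```

```bash
python3 - <<'E'
from h import *
go(.4795,.1541); snap('wrist','w8.png')
E
```

```text
t 22.825 tcp [0.4814 0.1543 0.0211] gap 0.03835009610318808 q [7.256e-01 6.882e-01 6.000e-04 8.000e-04]
heading -3.03 shift [-0.3 -1.9 -0. ]
```

View pics/w8.png

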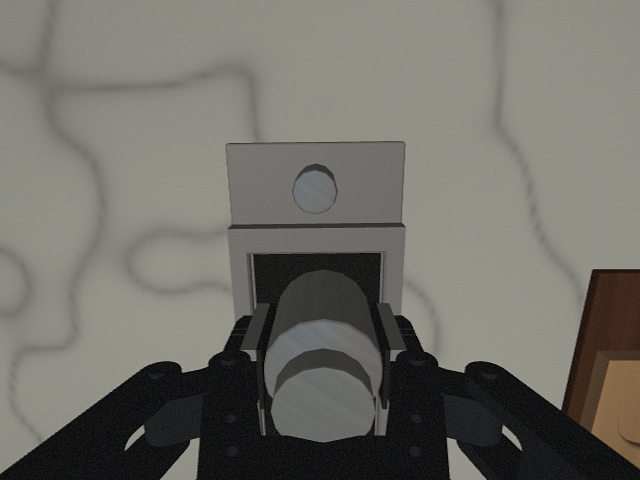

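Weight d sits inside the compartment at the post (compartment columns 250–382, weight at 322). I'll release, lift and back away.

Call:
{"fn": "apply_moves", "kwargs": {"series": [[[0,0,0],0],[[0,0,0],0],[[0,0,0],0],[[0,0,0],0]], "jaw": 72}}

```text
clock: 23.38
eef_pos: [0.4803, 0.1545, 0.0194]
orientation: [0.726, 0.688, 0.0, 0.0]
wrist_force: [-0.2, 0.3, -0.1]
finger_gap: 0.0723
gripper_force: 0.0
```

Call:
{"fn": "apply_moves", "kwargs": {"series": [[[0,0,-15],0],[[0,0,-45],0],[[0,0,-90],0],[[0,0,-150],0],[[0,0,-180],0]]}}

```text
clock: 24.0
eef_pos: [0.4818, 0.1547, 0.2044]
orientation: [0.726, 0.688, 0.003, 0.002]
wrist_force: [0.5, -0.1, -0.9]
finger_gap: 0.0721
gripper_force: 0.0
```

Call:
{"fn": "apply_moves", "kwargs": {"series": [[[50,0,0],0],[[100,0,0],0],[[150,0,0],0],[[200,0,0],0],[[200,0,0],0]]}}

```text
clock: 24.62
eef_pos: [0.4902, 0.3571, 0.2002]
orientation: [0.724, 0.69, 0.001, -0.0]
wrist_force: [0.9, -0.5, 0.3]
finger_gap: 0.0723
gripper_force: 0.0
```

```bash
python3 - <<'E'
from h import *
state()
C=dict(c=(.4714,-.0435),b=(.4741,.0225),a=(.4769,.0881),d=(.4795,.1541))
for k in C: r=wtop(k,*C[k],cam='top'); print('off',(r[:2]-C[k]).round(4) if r is not None else None)
p,_=snap('scene','s9.png'); cv2.imwrite('pics/s9c.png',cv2.resize(p[180:360,200:480],(800,514)))
E
```

```text
t 24.625 tcp [0.4902 0.3571 0.2002] gap 0.07234348044776402 q [ 7.242e-01  6.896e-01  6.000e-04 -1.000e-04]
c 315 [ 0.47246513 -0.04356752  0.07045416] 0.07040641012324711 [0.02366709 0.02373981 0.00579234]
off [ 0.0011 -0.0001]
b 231 [0.47581574 0.02240165 0.0663679 ] 0.0664082457439209 [0.02013327 0.02044658 0.0059163 ]
off [ 0.0017 -0.0001]
a 133 [0.47966034 0.08785205 0.06206915] 0.062443564062919066 [0.01530563 0.01576819 0.00611597]
off [ 0.0028 -0.0002]
d 444 [0.4824266  0.15440235 0.07462392] 0.07452432946009796 [0.02905148 0.0298056  0.00717426]
off [0.0029 0.0003]
```

View pics/s9c.png

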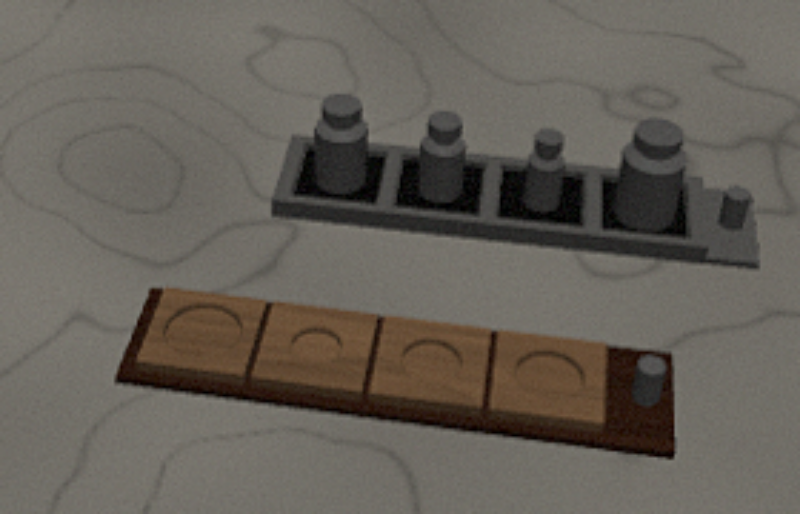

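All four stand upright in the rack, in the order d, a, b, c from its post, within 3 mm of the compartment centres and at the right heights.

```bash
python3 -c "
from rig import ctrl; print(ctrl.hand_in())"
```

```text
the job is handed in; nothing more can be done
None
```

I moved all four weights into the rack in reverse order (d, a, b, c from the rack's post) and handed the job in at about 25 s; in the last look all stood upright within 3 mm of their compartment centres, but the hand-in returned no verdict.

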